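Hang the large gauge beside the small one and press the pair home

ROBOT

A 6-joint arm with a two-finger parallel gripper is mounted at the origin on a cart in front of the work surface, level with it; the furniture and walls round the work are solid. World frame = base frame: x ahead of the robot, y to its left, z up, the work surface at z = 0. Lengths are in m, angles in rad, forces in N, time in s.
With the tool pointing down it reaches from about 0.4 to 0.825 m from the base axis. Payload 7 kg.
Tool frame: the origin (TCP) lies at the very end of the fingers, on their centre line; the grasp point (between the pads) lies 19 mm behind it (arm.grip_point_offset is the distance from the TCP to the grasp point, in m); z points along the fingers, y is the line along which they close (so a half turn about z gives the same grasp; the last joint's range is limited). The gripper opens to 88 mm and grips with 3 to 60 N. Pads are 19 mm wide; open, the fingers measure 130 mm over their backs; the gripper's body (78 mm by 193 mm) begins 47 mm behind the grasp point.
Start: joints at [-0.984, 0.359, 0.012, 0, -1.224, -0.288], TCP at [0.199, -0.645, 0.227] pointing down, gripper open.
Joint ranges: [-3.07, 3.07], [-1.43, 2.12], [-1.02, 1.25], [-3.03, 1.67], [-3.05, -0], [-3.03, 3.03]. Speed limits (rad/s): [2.39, 2.39, 3.01, 3.14, 3.14, 3.14].

INTERFACE

Orientations are given as [roll, pitch, yaw] about the fixed x, y, z axes, in that order (R = Rz(yaw) Ry(pitch) Rx(roll)).
In Python, from station import arm, cams gives the robot as it stands.
- The arm moves only by the shell command python3 -m handwheel 'ROWS' [FORCE]. ROWS is JSON, a list that holds one entry, the list of rows, each a list of 7 numbers: the shift along the tool's x, y, z normalised to -1 to 1, where 1 is 0.08 m, then the turn, a rotation vector about the tool's x, y, z normalised to -1 to 1, where 1 is 0.5 rad, then the closure in counts, from 0 (fully open) to 255 (shut). In form: [[[x, y, z, wx, wy, wz, hand], ...]]. A call has 1 to 5 rows; each row is the pose to reach, as a shift and turn from the pose commanded when the call began, along the tool's axes at that moment; what a row does not reach only later rows make up. A row lasts 1/8 s, in which the tool goes at most 62.5 mm and 10.7 degrees, less where a joint would pass 70% of its speed; a pose out of reach is approached as far as the arm can. A call with a number of a shift or a turn outside -1 to 1 is refused whole. A call with a gripper value outside its range is refused whole. The fingers move at their own pace and stop on an object; FORCE is the grip in N (left out, the last holds). Time passes only in rows, so rows that repeat a pose let the fingers close. It gives the time, the measured TCP pose, the force, the opening and the grip force at its end, in the units of the state.
- arm.get_state(): the state, without advancing time (a new reading comes with each control period).
- cams.grab_frame(name): name is "scene" or "top"; returns the picture (384x512x3 uint8, blue, green, red); there is no depth.
- cams.camera_info(name): a dict with "camera_matrix" (3x3 intrinsics, pixels), "R" (3x3) and "t" (3): a world point X has camera coordinates R X + t. Camera axes: x right, y down, z forward; pixel columns grow to the right and rows downward; lengths in m; the calibration is good to about 2 mm. A picture is of the moment at which its call begins. camera_info takes no time and is no camera call.
- arm.job_done(): hands the job in; it is judged then, once.
The state is a dict: "t": time; "q": joint angles; "qd": joint speeds; "joint_efforts": joint torques, N m; "eef_pos": TCP position; "ee_rot": TCP orientation; "force": force on the tool from outside, world axes, zero at the start; "moment": the same for the moment, N m; "width": finger opening in m; "gripper_force": force on a finger pad.
Only numpy, scipy, OpenCV 4.12 (cv2) and the standard library are available. Lean on these libraries where they do the work, as an engineer would, in place of code of your own. Each camera call takes 0.05 s, during which the arm holds its last target. There are 200 camera calls.

TASK

Take the largest horseshoe gauge out of the wooden rack and hang it by its eye on the hook, in front of the small gauge that already hangs there. Then, to keep the front of the hook free for the next one, slide the two back along the prong together until you feel them come up firmly against the rubber stop: a light but definite push held for a moment, no shoving, and never knocking the small one off. Leave both hanging freely by their eyes, close against each other, and everything else where it stands.

Things in the scene. Friction and masses are not known exactly. Their poses are not given: they have to be found in the camera images.
- large_gauge_eye (a point): Centre of the eye (hole) of the LARGE gauge, to be hung: steel horseshoe plate 8 mm thick, 72 wide, 150 tall, in the rack jaws down. Site axes: x normal to it (either face may lead), y across its width, z up the shank. Eye: 14 mm dia., 17 mm below the top, 133 above the jaw ends. Grip the shank at the eye, across its 34 mm width (straight from the eye's level to 55 mm below it; top round).
- small_gauge_eye (a point): Centre of the eye of the SMALL gauge, which hangs on the prong at the start: same kind of plate, 6 mm thick, 50 wide, 110 tall, shank 20 wide, eye 12 mm dia., 10 mm below its top. Axes as for the large one. About 0.1 kg; it slides along the prong when pushed.
- middle_gauge_eye (a point): Centre of the eye of the middle-sized gauge, which stays in the rack: 8 mm thick, 60 wide, 128 tall, shank 26 wide, eye 13 mm below its top. It and the large gauge change slots.
- hook_nose (a point): Centre of the ball nose (10 mm dia.) at the free end of the hook's prong, a level round steel bar of 7 mm dia., 190 mm over the table. Axes as the stand's: +x runs from the nose along the prong to the post, z up. An eye that hangs on the prong has its centre below the prong's axis: 3.5 mm for the large gauge, 2.5 for the small one.
- hook_stand: Steel post (15 mm dia., 23 at its head, top 202 mm high) on a 100 mm flange screwed to the bench; origin at the foot. The prong runs from the post 125 mm along -x. A set collar (19 mm dia.) with a rubber buffer faces the nose; the buffer's face is set anywhere 64 to 89 mm behind the nose centre: NOT measured, find it by feel. It yields about 3.5 N per mm; 5 to 9 N is firm, above 14 N is shoving.
- large_gauge: The large gauge itself; origin at its foot, midway between the jaw ends, 133 mm below the eye centre; same axes. 0.2 to 0.3 kg.
- small_gauge: The small gauge itself; origin at its foot, 100 mm below the eye centre; same axes.
- gauge_rack: Wooden rack, fixed, 135 x 112 mm, 36 high; origin under its centre. Three slots across it along its y, at x = -45, 0 and 45 mm, 11 mm wide, 22 deep; the large and middle gauges stand in the two outer ones.
- frit_jar: Glass jar of frit with a dark lid, 60 mm dia., 78 high, a bystander at the back; origin under its centre.
Mind the look-alikes: they are no part of the job. What is shaped like the small_gauge but orange is not meant.

How it is judged:
By the outcome, as a careful person would: the job done as asked, in the order asked, and still so for the second after the job is handed in, with the robot touching nothing.
It also fails if it takes over 54 s, if anything falls off the work surface, if the arm or the gripper's body presses on something with over 40 N, if the wrist force passes 120 N, or if a joint passes its speed limit or range.

## Working session

There is one attempt and no reset: what is moved stays moved. The work goes in short steps, Python scripts to look and compute and a shell command to move; the robot and the scene stay as the last step left them, time stands still between calls to the robot, and variables do not carry over. Pictures are saved under pics/ and viewed, at most 10 in all, crops included, and the job is handed in when it is done.

```bash
mkdir -p pics; ls; python3 - <<'E'
from station import arm,cams
import cv2,numpy as np
for n in("scene","top"):
    f=cams.grab_frame(n); cv2.imwrite(f"pics/{n}0.png",f)
    i=cams.camera_info(n);R=np.array(i["R"]);print(n,np.round(i["camera_matrix"],1).tolist(),np.round(R,3).tolist(),np.round(-R.T@np.array(i["t"]),3))
s=arm.get_state();print(s["t"],s["eef_pos"],s["ee_rot"],s["width"],arm.grip_point_offset)
E
```

```text
pics
scene [[383.9, 0.0, 262.9], [0.0, 383.9, 193.2], [0.0, 0.0, 1.0]] [[-0.416, -0.909, 0.01], [-0.671, 0.3, -0.678], [0.613, -0.289, -0.735]] [0.016 0.385 0.795]
top [[358.0, 0.0, 257.4], [0.0, 358.0, 194.0], [0.0, 0.0, 1.0]] [[0.004, -1.0, 0.004], [-0.985, -0.005, -0.172], [0.172, -0.003, -0.985]] [0.432 0.099 0.99 ]
0.1 [ 0.19854077 -0.64468504  0.22570695] [ 3.14010650e+00 -1.33346541e-04 -2.84288561e+00] 0.08741764188408274 0.0188
```

View pics/scene0.png

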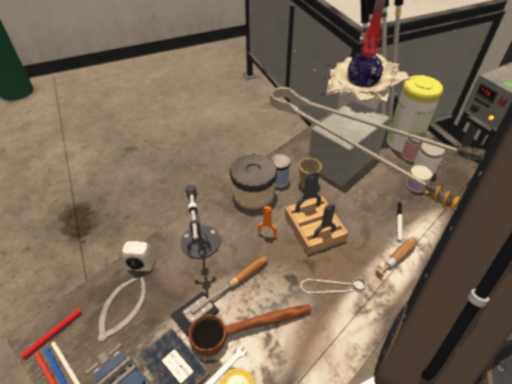

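View pics/top0.png

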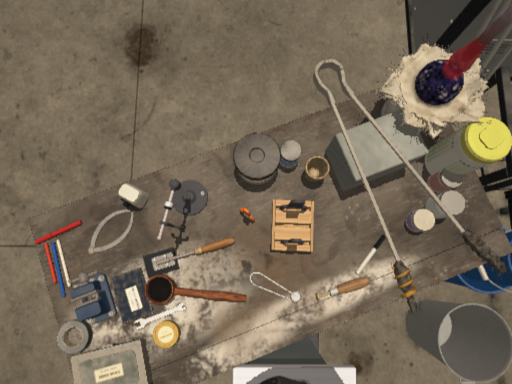

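```bash
python3 - <<'E'
import cv2,numpy as np
a=cv2.imread("pics/scene0.png");b=cv2.imread("pics/top0.png")
r=lambda im,x,y,w,h:cv2.resize(im[y:y+h,x:x+w],(400,300),interpolation=cv2.INTER_CUBIC)
c=np.vstack([np.hstack([r(a,150,175,160,120),r(a,270,165,100,75+15)]),np.hstack([r(b,130,165,120,90),r(b,250,180,100,75)])])
cv2.imwrite("pics/crop0.png",c)
E
```

```text
(no output)
```

View pics/crop0.png

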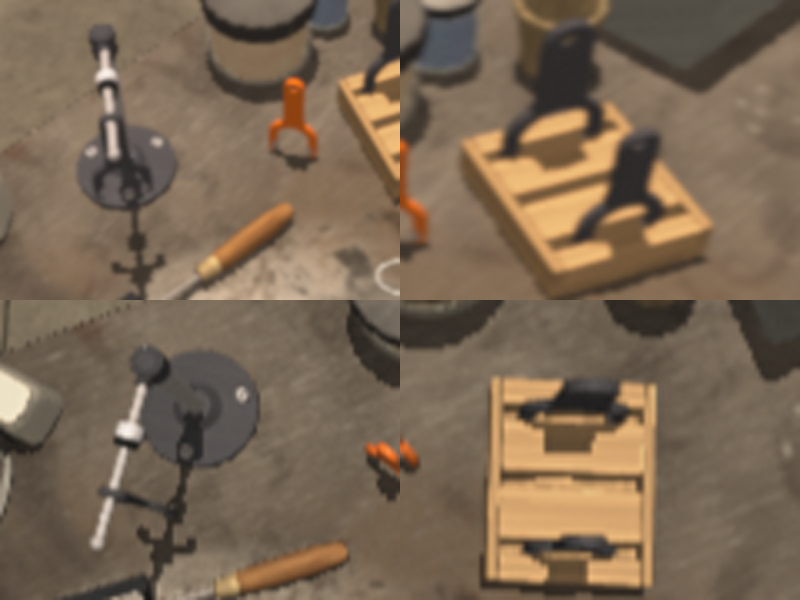

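```bash
cat > h.py <<'E'
import numpy as np,cv2
from station import arm,cams
C={}
for n in("scene","top"):
    i=cams.camera_info(n);C[n]=(np.array(i["camera_matrix"]),np.array(i["R"]),np.array(i["t"]))
def ray(n,p):
    K,R,t=C[n];d=R.T@np.linalg.solve(K,[p[0],p[1],1.]);return -R.T@t,d
def onz(n,p,z):
    o,d=ray(n,p);return o+d*(z-o[2])/d[2]
def tri(ps,pt):
    (o1,d1),(o2,d2)=ray("scene",ps),ray("top",pt)
    s=np.linalg.lstsq(np.c_[d1,-d2],o2-o1,rcond=None)[0]
    a,b=o1+d1*s[0],o2+d2*s[1];return (a+b)/2,np.linalg.norm(a-b)
def proj(n,X):
    K,R,t=C[n];u=K@(R@np.asarray(X,float)+t);return u[:2]/u[2]
E
python3 - <<'E'
import cv2,numpy as np
a=cv2.imread("pics/scene0.png");b=cv2.imread("pics/top0.png")
def r(im,x,y,w=40,h=30):
    c=cv2.resize(im[y:y+h,x:x+w],(400,300),interpolation=cv2.INTER_CUBIC)
    c=cv2.convertScaleAbs(c,alpha=1.6)
    for k in range(0,w,10):cv2.putText(c,str(x+k),(k*400//w,10),0,.35,(0,255,255));cv2.line(c,(k*400//w,12),(k*400//w,18),(0,255,255))
    for k in range(0,h,10):cv2.putText(c,str(y+k),(0,k*300//h+10),0,.35,(0,255,0));cv2.line(c,(0,k*300//h),(8,k*300//h),(0,255,0))
    return c
c=np.vstack([np.hstack([r(a,180,180,80,60),r(a,292,165,48,36)]),np.hstack([r(b,150,178,80,60),r(b,268,194,60,45)])])
cv2.imwrite("pics/crop1.png",c)
E
```

```text
(no output)
```

View pics/crop1.png

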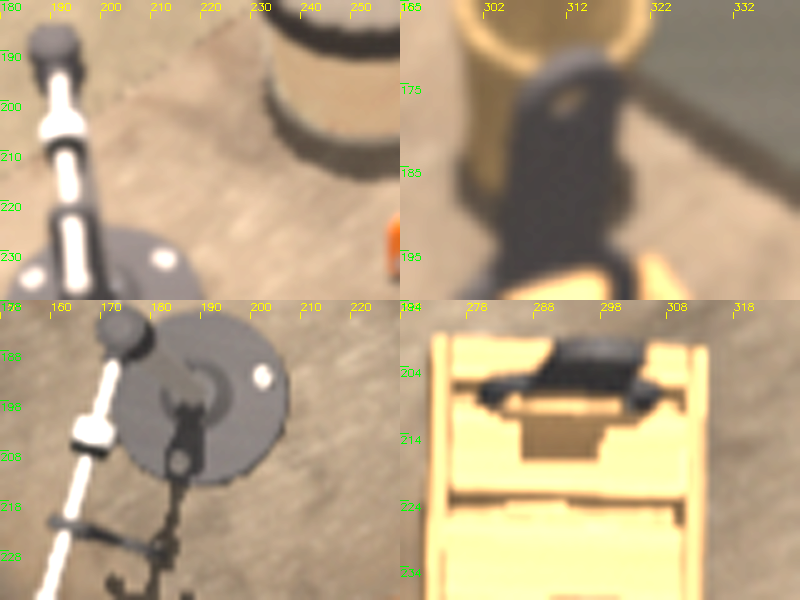

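```bash
python3 - <<'E'
from h import *
a=cv2.imread("pics/scene0.png");b=cv2.imread("pics/top0.png")
print("eye on z.147 scene",onz("scene",(312.4,176.8),.147))
for p in((304.8,199.8),(291.5,199.8)):print("shank top corners-ish",onz("top",p,.155))
print("rack",[np.round(onz("top",p,.036),3).tolist() for p in((272.7,199.6),(314,201.2))])
print("head",tri((190.6,189.6),(174.6,183.6)), onz("top",(174.6,183.6),.202))
# rack corners by wood mask
hsv=cv2.cvtColor(b,cv2.COLOR_BGR2HSV);m=((hsv[...,1]>75)&(b[...,2]>150)).astype(np.uint8);m[:, :260]=0;m[:,325:]=0;m[:195]=0;m[260:]=0
m=cv2.morphologyEx(m,cv2.MORPH_CLOSE,np.ones((9,9)))
c=max(cv2.findContours(m,0,2)[0],key=cv2.contourArea);bx=cv2.boxPoints(cv2.minAreaRect(c));print(bx.tolist());P=np.array([onz("top",p,.036) for p in bx]);print(P.round(4).tolist(),P.mean(0),[np.linalg.norm(P[i]-P[i-1]) for i in range(4)])
# prong
for n,im,(x0,y0,x1,y1) in(("scene",a,(185,190,202,245)),("top",b,(155,187,176,240))):
    g=im.min(2)
    m=g[y0:y1,x0:x1]>150
    print(n)
    for y in range(y1-y0):
        xs=np.flatnonzero(m[y]);
        if len(xs) and y%4==0 or y>y1-y0-12:print(y+y0,g[y+y0,x0:x1].tolist())
E
```

```text
eye on z.147 scene [5.56955007e-01 3.57328905e-04 1.47000000e-01]
shank top corners-ish [ 0.56435292 -0.01605933  0.155     ]
shank top corners-ish [0.56419438 0.01538431 0.155     ]
rack [[0.583, 0.054, 0.036], [0.579, -0.057, 0.036]]
head (array([0.59497379, 0.28529853, 0.18903058]), np.float64(0.0003519256173483507)) [0.59225239 0.28212383 0.202     ]
[[270.939453125, 249.57460021972656], [272.8966064453125, 198.68833923339844], [314.06646728515625, 200.2718048095703], [312.10931396484375, 251.15806579589844]]
[[0.4499, 0.0593, 0.036], [0.5858, 0.0537, 0.036], [0.582, -0.0574, 0.036], [0.4463, -0.0492, 0.036]] [0.51601154 0.00158855 0.036     ] [np.float64(0.10852732472257293), np.float64(0.1359427964082396), np.float64(0.1112104653947718), np.float64(0.13595153976929336)]
scene
198 [93, 91, 80, 63, 87, 148, 184, 178, 135, 80, 63, 79, 91, 92, 91, 92, 93]
202 [95, 93, 93, 93, 111, 159, 200, 210, 191, 159, 128, 102, 92, 93, 92, 92, 97]
206 [94, 96, 114, 158, 189, 191, 177, 161, 152, 150, 149, 138, 118, 105, 102, 102, 100]
214 [98, 93, 91, 94, 97, 100, 129, 169, 184, 157, 108, 80, 83
[... 2179 characters left out ...]
75, 75, 77, 79, 79, 78, 76, 76, 76, 66, 79, 79, 79]
233 [75, 74, 71, 92, 160, 189, 148, 83, 73, 75, 77, 79, 79, 80, 78, 77, 59, 46, 62, 66, 79]
234 [73, 71, 74, 102, 174, 185, 135, 79, 71, 73, 77, 78, 79, 79, 79, 75, 43, 35, 40, 50, 81]
235 [70, 71, 81, 122, 174, 168, 115, 73, 69, 71, 76, 76, 76, 75, 78, 74, 45, 35, 38, 48, 80]
236 [69, 77, 112, 157, 175, 153, 94, 67, 67, 70, 74, 75, 74, 74, 73, 72, 60, 40, 37, 43, 62]
237 [69, 82, 135, 177, 179, 149, 91, 65, 66, 70, 73, 73, 73, 72, 71, 72, 74, 62, 42, 40, 43]
238 [68, 78, 125, 167, 166, 136, 84, 63, 67, 72, 71, 72, 72, 70, 71, 73, 79, 77, 65, 65, 65]
239 [69, 70, 93, 123, 121, 102, 68, 65, 71, 71, 73, 73, 72, 72, 74, 76, 79, 80, 80, 82, 79]
```

```bash
python3 - <<'E'
from h import *
b=cv2.imread("pics/top0.png");a=cv2.imread("pics/scene0.png")
def line(n,im,rows,x0f,hw):
    P=[]
    for y in rows:
        x0=x0f(y);xs=np.arange(round(x0-hw),round(x0+hw)+1);g=im.min(2)[y,xs].astype(float)-110;g[g<0]=0
        P.append(onz(n,((g*xs).sum()/g.sum(),y),.190))
    P=np.array(P);c=P.mean(0);d=np.linalg.svd(P-c)[2][0];d*=np.sign(d[0]);print(n,c,d,np.degrees(np.arctan2(d[1],d[0])),len(P));return c,d
line("top",b,[*range(190,199),*range(210,220),*range(226,234)],lambda y:160.7-(y-230)*11.2/39,4)
line("scene",a,[*range(195,199),*range(212,220),*range(225,235)],lambda y:191.7+(y-198)*2.9/38,4)
print("nose top",onz("top",(158.5,237.2),.190),"tri",tri((194.6,235.3),(158.5,237.2)))
# small gauge on prong  top at approx row 223
print("small",onz("top",(162.3,222.5),.19))
print("collar faces",onz("top",(167,207.5),.19))
E
```

```text
top [0.52946786 0.30143761 0.19      ] [ 9.73368435e-01 -2.29246353e-01 -3.63963976e-30] -13.252705476350176 27
scene [0.51625736 0.30429143 0.19      ] [ 9.71950733e-01 -2.35184550e-01  3.97143883e-30] -13.602501631873409 22
nose top [0.47312888 0.31527417 0.19      ] tri (array([0.47313145, 0.31509826, 0.19104965]), np.float64(0.00023523235319529816))
small [0.50583407 0.30847835 0.19      ]
collar faces [0.53969754 0.29959353 0.19      ]
```

```bash
H="python3 -m handwheel"
python3 -m handwheel '[[[0,0,-1,0,0,0.33,0],[0,0,-1,0,0,0.667,0],[0,0,-1,0,0,0.667,0]]]' 20
python3 -m handwheel '[[[0,0,-1,0,0,0,0],[0,0,-1,0,0,0,0]]]'
python3 -m handwheel '[[[-0.5,1,0,0,0,0,0],[-0.5,1,0,0,0,0,0]]]'
python3 -m handwheel '[[[-0.5,1,0,0,0,0,0],[-0.5,1,0,0,0,0,0]]]'
```

```text
t: 0.48
eef_pos: [0.1989, -0.6455, 0.3081]
ee_rot: [-3.139, 0.002, 3.107]
force: [0.2, -0.4, -0.7]
width: 0.0877
gripper_force: 0.0
t: 0.72
eef_pos: [0.1986, -0.6458, 0.3893]
ee_rot: [-3.138, 0.001, 3.11]
force: [-0.2, -0.3, -0.5]
width: 0.0878
gripper_force: 0.0
t: 0.98
eef_pos: [0.2421, -0.5646, 0.3853]
ee_rot: [3.14, -0.0, 3.11]
force: [0.2, -0.4, -0.1]
width: 0.0873
gripper_force: 0.0
t: 1.23
eef_pos: [0.2849, -0.4855, 0.3854]
ee_rot: [3.14, -0.0, 3.111]
force: [-0.3, -0.4, 0.3]
width: 0.0876
gripper_force: 0.0
```

```bash
python3 -m handwheel '[[[-0.52,1,0,0,0,0,0],[-0.52,1,0,0,0,0,0]]]' >/dev/null
python3 -m handwheel '[[[-0.52,1,0,0,0,0,0],[-0.52,1,0,0,0,0,0]]]' >/dev/null
python3 -m handwheel '[[[-0.52,1,0,0,0,0,0],[-0.52,1,0,0,0,0,0]]]' >/dev/null
python3 -m handwheel '[[[-0.52,1,0,0,0,0,0],[-0.52,1,0,0,0,0,0]]]' >/dev/null
python3 -m handwheel '[[[-0.52,1,0,0,0,0,0],[-0.52,1,0,0,0,0,0]]]' >/dev/null
python3 -m handwheel '[[[-0.52,1,0,0,0,0,0],[-0.52,1,0,0,0,0,0],[-0.52,1,0,0,0,0,0],[-0.52,1,0,0,0,0,0]]]'
```

```text
t: 2.98
eef_pos: [0.5499, -0.0173, 0.386]
ee_rot: [-3.141, -0.001, 3.108]
force: [-0.3, -0.1, -0.8]
width: 0.0877
gripper_force: 0.0
```

```bash
python3 -m handwheel '[[[-0.118,0.22,1,0,0,0,0],[-0.118,0.22,1,0,0,0,0]]]' >/dev/null
python3 -m handwheel '[[[0,0,1,0,0,0,0],[0,0,1,0,0,0,0]]]'  >/dev/null
python3 -m handwheel '[[[0,0,0.5,0,0,0,0],[0,0,1,0,0,0,0],[0,0,1,0,0,0,0]]]'
python3 -m handwheel '[[[0,0,0.22,0,0,0,0],[0,0,0.22,0,0,0,0],[0,0,0.22,0,0,0,0]]]'
```

```text
t: 3.85
eef_pos: [0.5579, -0.0013, 0.1443]
ee_rot: [-3.14, -0.005, 3.106]
force: [-0.9, -0.4, 1.2]
width: 0.0877
gripper_force: 0.0
t: 4.22
eef_pos: [0.5612, 0.0002, 0.1308]
ee_rot: [3.141, 0.002, 3.107]
force: [-0.3, -0.6, -1.0]
width: 0.0878
gripper_force: 0.0
```

```bash
python3 -m handwheel '[[[0,0,0.03,0,0,0,100],[0,0,0.03,0,0,0,255],[0,0,0.03,0,0,0,255],[0,0,0.03,0,0,0,255],[0,0,0.03,0,0,0,255]]]' 40
python3 -m handwheel '[[[0,0,0,0,0,0,255],[0,0,0,0,0,0,255],[0,0,0,0,0,0,255],[0,0,0,0,0,0,255]]]'
```

```text
t: 4.85
eef_pos: [0.5603, 0.0004, 0.1265]
ee_rot: [-3.142, -0.0, 3.107]
force: [0.7, 0.8, -0.8]
width: 0.0435
gripper_force: 0.0
t: 5.35
eef_pos: [0.5603, 0.0004, 0.1265]
ee_rot: [3.142, -0.0, 3.107]
force: [0.4, -0.2, -0.7]
width: 0.0331
gripper_force: 40.0
```

```bash
python3 -m handwheel '[[[0,0,-0.3,0,0,0,255],[0,0,-0.6,0,0,0,255],[0,0,-1,0,0,0,255],[0,0,-1,0,0,0,255]]]'
python3 -m handwheel '[[[0,0,-0.5,0,0,0,255],[0,0,-1,0,0,0,255],[0,0,-1,0,0,0,255],[0,0,-1,0,0,0,255]]]'
python3 - <<'E'
from h import *
cv2.imwrite("pics/s1.png",cams.grab_frame("scene"))
s=arm.get_state();print(s["eef_pos"],s["ee_rot"],s["force"],s["moment"],s["width"])
n=np.array([.4731,.3148]);d=np.array([.9729,-.2317])
for back in(.045,):
    g=n-back*d; dx=g-s["eef_pos"][:2];tx=np.array([np.cos(s["ee_rot"][2]),np.sin(s["ee_rot"][2])]);ty=np.array([tx[1],-tx[0]])
    print(g,dx@tx/.08,dx@ty/.08)
E
```

```text
t: 5.85
eef_pos: [0.5616, 0.0006, 0.2089]
ee_rot: [3.141, 0.004, 3.107]
force: [-0.8, -0.4, -2.5]
width: 0.0331
gripper_force: 40.0
t: 6.35
eef_pos: [0.5595, 0.0004, 0.2849]
ee_rot: [3.141, -0.002, 3.107]
force: [0.0, -0.2, -3.2]
width: 0.0331
gripper_force: 40.0
[5.59327865e-01 2.96853889e-04 2.84634536e-01] [-3.14121696e+00 -2.99617033e-03  3.10664596e+00] [-0.84572217  0.08890146 -2.68265456] [-0.01740052  0.01936087  0.00035963] 0.03336637184904954
[0.4293195 0.3252265] 1.7660236225130885 4.002360192110674
```

```bash
python3 -m handwheel '[[[0.22,0.5,0,0,0,0,255],[0.44,1,0,0,0,0,255],[0.44,1,0,0,0,0,255]]]' >/dev/null
python3 -m handwheel '[[[0.22,0.5,0,0,0,0,255],[0.44,1,0,0,0,0,255],[0.44,1,0,0,0,0,255]]]' >/dev/null
python3 -m handwheel '[[[0.22,0.5,0,0,0,0,255],[0.44,1,0,0,0,0,255],[0.44,1,0,0,0,0,255]]]' >/dev/null
python3 -m handwheel '[[[0.22,0.5,0,0,0,0.2,255],[0.44,1,0,0,0,0.4,255],[0.44,1,0,0,0,0.4,255],[0.44,1,0,0,0,0.4,255],[0.44,1,0,0,0,0.4,255]]]'
python3 -m handwheel '[[[0,0,0.5,0,0,0,255],[0,0,1,0,0,0,255],[0,0,1,0,0,0,255],[0,0,1,0,0,0,255],[0,0,1,0,0,0,255]]]'
python3 - <<'E'
from h import *
a=cams.grab_frame("scene");b=cams.grab_frame("top");cv2.imwrite("pics/s2.png",a);cv2.imwrite("pics/t2.png",b)
s=arm.get_state();p=s["eef_pos"];print(p,s["ee_rot"],s["force"])
e=p+np.array([0,0,.0205]);print(proj("scene",e),proj("top",e))
def r(im,x,y,w=60,h=45):
    c=cv2.resize(im[y:y+h,x:x+w],(400,300),interpolation=cv2.INTER_CUBIC)
    c=cv2.convertScaleAbs(c,alpha=1.6)
    for k in range(0,w,10):cv2.putText(c,str(x+k),(k*400//w,10),0,.35,(0,255,255));cv2.line(c,(k*400//w,12),(k*400//w,18),(0,255,255))
    for k in range(0,h,10):cv2.putText(c,str(y+k),(0,k*300//h+10),0,.35,(0,255,0));cv2.line(c,(0,k*300//h),(8,k*300//h),(0,255,0))
    return c
u=proj("scene",e).astype(int);v=proj("top",e).astype(int)
cv2.imwrite("pics/crop2.png",np.vstack([np.hstack([r(a,u[0]-30,u[1]-25),r(a,u[0]-60,u[1]-60,120,90)]),np.hstack([r(b,v[0]-30,v[1]-25),r(b,v[0]-60,v[1]-60,120,90)])]))
E
```

```text
t: 8.15
eef_pos: [0.4312, 0.3238, 0.2863]
ee_rot: [-3.141, -0.0, 2.906]
force: [-0.9, 0.3, -2.2]
width: 0.0331
gripper_force: 40.0
t: 8.78
eef_pos: [0.4316, 0.3258, 0.2085]
ee_rot: [3.139, 0.001, 2.907]
force: [0.1, 0.0, -1.8]
width: 0.0335
gripper_force: 40.0
[0.43119661 0.32556191 0.20797562] [3.13945068e+00 9.23834878e-04 2.90693394e+00] [ 0.31255019  0.52994946 -2.27815342]
[193.72266914 242.06742563] [147.62232014 256.35287138]
```

View pics/crop2.png

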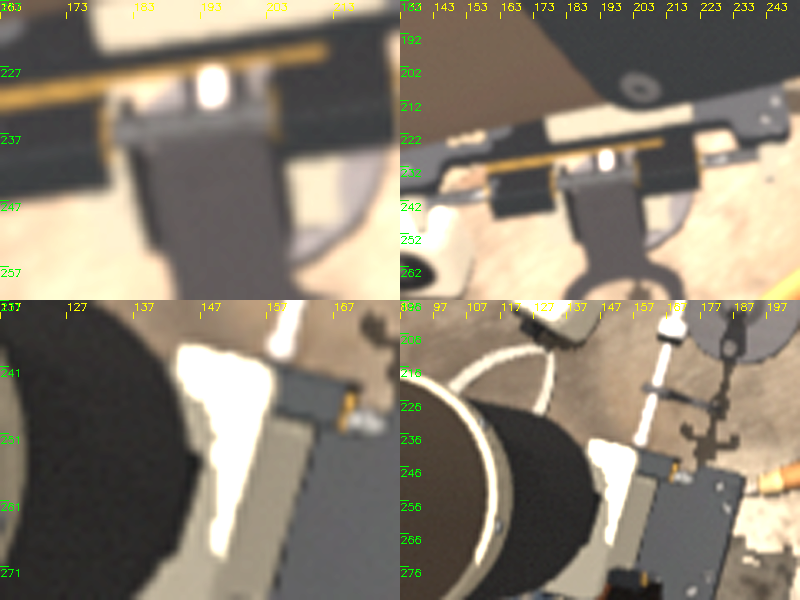

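```bash
python3 - <<'E'
from h import *
a=cv2.imread("pics/s2.png")
p=np.array([.4312,.3256,.2080]);yaw=2.907;tx=np.array([np.cos(yaw),np.sin(yaw),0]);ty=np.array([tx[1],-tx[0],0]);ez=np.array([0,0,1.])
e=p+.0205*ez
for dz in(.017,0,-.02,-.04):
    print(dz,*[proj("scene",e+dz*ez+w*ty+.004*tx).round(1) for w in(-.017,0,.017)])
print("foot",proj("scene",e-.133*ez+.004*tx))
for y in range(232,262,3):print(y,a[y,178:214].mean(1).astype(int).tolist())
def r(im,x,y,w=60,h=45,W=800,Hh=600):
    c=cv2.resize(im[y:y+h,x:x+w],(W,Hh),interpolation=cv2.INTER_CUBIC)
    c=cv2.convertScaleAbs(c,alpha=2.2)
    for k in range(0,w,10):cv2.putText(c,str(x+k),(k*W//w,10),0,.35,(0,255,255));cv2.line(c,(k*W//w,12),(k*W//w,18),(0,255,255))
    for k in range(0,h,10):cv2.putText(c,str(y+k),(0,k*Hh//h+10),0,.35,(0,255,0));cv2.line(c,(0,k*Hh//h),(8,k*Hh//h),(0,255,0))
    return c
cv2.imwrite("pics/crop3.png",r(a,155,222,80,60))
E
```

```text
0.017 [202.4 236.8] [192.7 238.2] [182.9 239.7]
0 [203.4 242.4] [193.9 243.9] [184.3 245.3]
-0.02 [204.5 248.8] [195.2 250.2] [185.8 251.7]
-0.04 [205.6 254.9] [196.5 256.3] [187.3 257.8]
foot [201.84342367 281.72202421]
232 [69, 102, 108, 88, 89, 125, 143, 135, 125, 118, 114, 108, 94, 76, 99, 158, 188, 174, 132, 89, 70, 71, 77, 80, 79, 75, 61, 46, 42, 41, 42, 41, 42, 42, 42, 42]
235 [74, 87, 82, 77, 76, 75, 76, 82, 83, 82, 83, 83, 81, 80, 81, 81, 81, 82, 81, 79, 75, 73, 73, 75, 75, 72, 61, 48, 42, 42, 42, 41, 41, 41, 41, 41]
238 [69, 79, 82, 78, 70, 67, 70, 74, 70, 66, 65, 64, 63, 62, 62, 63, 62, 61, 60, 60, 59, 60, 58, 57, 54, 48, 45, 42, 41, 41, 40, 40, 41, 40, 40, 41]
241 [58, 91, 119, 109, 71, 43, 42, 52, 58, 60, 61, 60, 59, 59, 59, 58, 59, 59, 59, 59, 59, 60, 58, 59, 57, 52, 45, 55, 82, 101, 112, 115, 118, 123, 131, 130]
244 [56, 83, 120, 132, 105, 61, 42, 49, 57, 58, 59, 59, 59, 57, 57, 58, 58, 59, 59, 60, 59, 59, 59, 59, 58, 56, 49, 57, 95, 129, 144, 148, 149, 149, 147, 137]
247 [144, 146, 146, 141, 123, 87, 51, 44, 52, 58, 58, 60, 59, 58, 59, 58, 59, 59, 59, 59, 58, 58, 59, 58, 58, 57, 51, 51, 79, 120, 143, 149, 149, 149, 147, 140]
250 [149, 148, 149, 148, 141, 118, 78, 48, 48, 56, 57, 59, 59, 59, 58, 59, 59, 58, 58, 58, 59, 59, 59, 58, 58, 58, 56, 50, 63, 103, 127, 132, 133, 135, 136, 132]
253 [149, 149, 149, 149, 148, 142, 115, 77, 54, 55, 56, 58, 59, 59, 59, 58, 58, 58, 59, 59, 59, 59, 59, 58, 59, 58, 59, 60, 73, 102, 120, 122, 115, 102, 94, 104]
256 [150, 153, 154, 153, 153, 153, 150, 146, 138, 115, 81, 62, 59, 59, 59, 58, 59, 58, 59, 59, 58, 58, 59, 59, 58, 59, 59, 62, 70, 77, 84, 95, 111, 131, 145, 149]
259 [155, 156, 156, 155, 153, 151, 150, 150, 149, 141, 112, 77, 61, 59, 59, 58, 58, 58, 58, 59, 59, 58, 58, 60, 59, 59, 59, 59, 65, 88, 117, 134, 138, 137, 136, 136]
```

View pics/crop3.png

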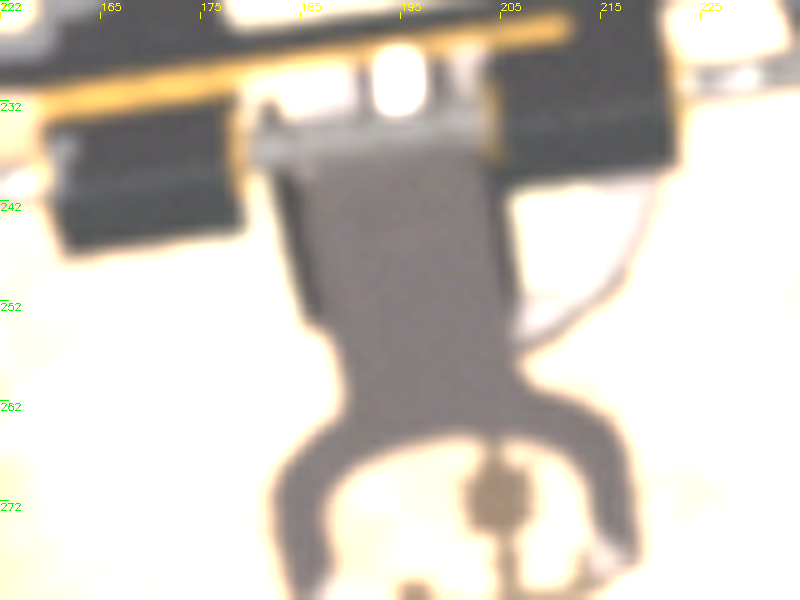

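```bash
python3 -m handwheel '[[[0,-0.008,0.24,0,0,0,255],[0,-0.008,0.48,0,0,0,255],[-0.15,-0.008,0.48,0,0,0,255],[-0.36,-0.008,0.48,0,0,0,255],[-0.36,-0.008,0.48,0,0,0,255]]]'
python3 -m handwheel '[[[0,0,0,0,0,0,255],[0,0,0,0,0,0,255]]]'
python3 - <<'E'
from h import *
a=cams.grab_frame("scene");b=cams.grab_frame("top");cv2.imwrite("pics/s3.png",a);cv2.imwrite("pics/t3.png",b)
s=arm.get_state();p=s["eef_pos"];d=np.array([.9727,-.232]);q=p[:2]-[.4731,.315]
print(p,s["ee_rot"],"along",q@d,"perp",q@[.232,.9727],s["force"],s["moment"])
E
```

```text
t: 9.5
eef_pos: [0.4606, 0.3178, 0.1691]
ee_rot: [3.14, 0.001, 2.906]
force: [-1.1, -0.2, -3.4]
width: 0.0332
gripper_force: 40.0
t: 9.75
eef_pos: [0.4586, 0.3177, 0.1685]
ee_rot: [3.141, 0.0, 2.907]
force: [0.9, 0.5, -1.8]
width: 0.0331
gripper_force: 40.0
[0.45849702 0.31778602 0.16840467] [3.14131226e+00 1.41340439e-04 2.90712505e+00] along -0.014850678946994735 perp -0.0006779319490554852 [ 0.51308945  0.15366245 -2.07469755] [-0.08787832  0.00250661  0.00872594]
```

```bash
python3 -m handwheel '[[[0,0.009,-0.013,0,0,0,255],[-0.04,0.009,-0.013,0,0,0,255],[-0.08,0.009,-0.013,0,0,0,255],[-0.11,0.009,-0.013,0,0,0,255],[-0.11,0.009,-0.013,0,0,0,255]]]'
python3 -m handwheel '[[[-0.03,0,0,0,0,0,255],[-0.06,0,0,0,0,0,255],[-0.06,0,0,0,0,0,255]]]'
```

```text
t: 10.48
eef_pos: [0.4675, 0.3163, 0.1691]
ee_rot: [-3.141, -0.0, 2.907]
force: [0.3, 0.3, -2.2]
width: 0.0331
gripper_force: 40.0
t: 10.85
eef_pos: [0.4721, 0.3152, 0.1692]
ee_rot: [-3.142, 0.0, 2.907]
force: [-0.4, -0.3, -2.0]
width: 0.0333
gripper_force: 40.0
```

```bash
python3 -m handwheel '[[[-0.06,0,0,0,0,0,255],[-0.12,0,0,0,0,0,255],[-0.16,0,0,0,0,0,255],[-0.16,0,0,0,0,0,255]]]'
python3 -m handwheel '[[[0,0,0.012,0,0,0,255],[0,0,0.025,0,0,0,255],[0,0,0.025,0,0,0,255],[0,0,0.025,0,0,0,255]]]'
python3 -m handwheel '[[[0,0,0.012,0,0,0,255],[0,0,0.012,0,0,0,255],[0,0,0.012,0,0,0,255]]]'
```

```text
t: 11.35
eef_pos: [0.4847, 0.3121, 0.1691]
ee_rot: [-3.141, -0.0, 2.906]
force: [0.3, 0.8, -2.5]
width: 0.0333
gripper_force: 40.0
t: 11.85
eef_pos: [0.4844, 0.3123, 0.1672]
ee_rot: [3.142, -0.0, 2.907]
force: [0.8, -0.8, -2.5]
width: 0.0335
gripper_force: 40.0
t: 12.22
eef_pos: [0.4844, 0.3123, 0.1663]
ee_rot: [3.142, 0.0, 2.907]
force: [-0.3, 0.3, -2.9]
width: 0.0331
gripper_force: 40.0
```

```bash
python3 -m handwheel '[[[0,0,0.012,0,0,0,255],[0,0,0.012,0,0,0,255],[0,0,0.012,0,0,0,255]]]'
python3 -m handwheel '[[[0,0,0.012,0,0,0,255],[0,0,0.012,0,0,0,255],[0,0,0.012,0,0,0,255]]]'
```

```text
t: 12.6
eef_pos: [0.4845, 0.3124, 0.1656]
ee_rot: [3.141, 0.0, 2.907]
force: [-0.9, -0.1, 2.2]
width: 0.0329
gripper_force: 40.0
t: 12.98
eef_pos: [0.4847, 0.3124, 0.1654]
ee_rot: [3.141, 0.001, 2.907]
force: [-3.8, -1.4, 7.5]
width: 0.0334
gripper_force: 40.0
```

```bash
python3 -m handwheel '[[[0,0,-0.031,0,0,0,255],[-0.05,0,-0.031,0,0,0,255],[-0.1,0,-0.031,0,0,0,255],[-0.14,0,-0.031,0,0,0,255],[-0.17,0,-0.031,0,0,0,255]]]'
python3 -m handwheel '[[[-0.03,0,0,0,0,0,255],[-0.06,0,0,0,0,0,255],[-0.09,0,0,0,0,0,255],[-0.12,0,0,0,0,0,255],[-0.15,0,0,0,0,0,255]]]'
python3 -m handwheel '[[[-0.03,0,0,0,0,0,255],[-0.06,0,0,0,0,0,255],[-0.09,0,0,0,0,0,255],[-0.12,0,0,0,0,0,255],[-0.15,0,0,0,0,0,255]]]'
```

```text
t: 13.6
eef_pos: [0.4979, 0.309, 0.1666]
ee_rot: [-3.141, -0.0, 2.907]
force: [-0.2, -0.7, -2.3]
width: 0.0332
gripper_force: 40.0
t: 14.22
eef_pos: [0.5094, 0.3063, 0.1668]
ee_rot: [3.142, -0.0, 2.907]
force: [0.1, -0.1, -2.0]
width: 0.0334
gripper_force: 40.0
t: 14.85
eef_pos: [0.5211, 0.3035, 0.1668]
ee_rot: [-3.142, -0.0, 2.907]
force: [-0.4, 0.4, -1.5]
width: 0.033
gripper_force: 40.0
```

```bash
python3 -m handwheel '[[[-0.012,0,0,0,0,0,255],[-0.025,0,0,0,0,0,255],[-0.037,0,0,0,0,0,255],[-0.037,0,0,0,0,0,255]]]'|sed -n '2p;4p'
python3 -m handwheel '[[[-0.012,0,0,0,0,0,255],[-0.025,0,0,0,0,0,255],[-0.025,0,0,0,0,0,255]]]'|sed -n '2p;4p'
python3 - <<'E'
from h import *
a=cams.grab_frame("scene");b=cams.grab_frame("top")
r=lambda im,x,y:cv2.resize(im[y:y+75,x:x+100],(400,300),interpolation=cv2.INTER_CUBIC)
cv2.imwrite("pics/crop4.png",cv2.convertScaleAbs(np.hstack([r(a,145,185),r(b,120,175)]),alpha=1.5))
E
```

```text
eef_pos: [0.5239, 0.3029, 0.1668]
force: [0.1, -0.3, -2.5]
eef_pos: [0.5259, 0.3024, 0.1668]
force: [0.7, -0.1, -1.1]
```

View pics/crop4.png

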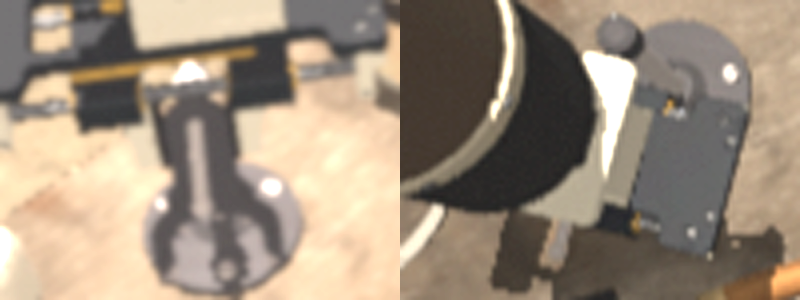

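```bash
python3 -m handwheel '[[[-0.012,0,0,0,0,0,255],[-0.012,0,0,0,0,0,255]]]'|sed -n '2p;4p'
python3 -m handwheel '[[[-0.012,0,0,0,0,0,255],[-0.012,0,0,0,0,0,255]]]'|sed -n '2p;4p'
python3 -m handwheel '[[[-0.012,0,0,0,0,0,255],[-0.012,0,0,0,0,0,255]]]'|sed -n '2p;4p'
```

```text
eef_pos: [0.5267, 0.3022, 0.1668]
force: [-0.9, 0.1, -1.1]
eef_pos: [0.5274, 0.302, 0.1668]
force: [-3.2, 0.9, -1.2]
eef_pos: [0.5281, 0.3018, 0.1667]
force: [-5.5, 1.3, -0.9]
```

```bash
python3 -m handwheel '[[[-0.012,0,0,0,0,0,255],[-0.012,0,0,0,0,0,255]]]'|sed -n '2p;4p'
python3 -m handwheel '[[[-0.012,0,0,0,0,0,255],[-0.012,0,0,0,0,0,255]]]'|sed -n '2p;4p'
```

```text
eef_pos: [0.5286, 0.3017, 0.1667]
force: [-8.0, 2.4, 0.6]
eef_pos: [0.5292, 0.3015, 0.1666]
force: [-10.0, 2.5, 2.1]
```

```bash
python3 -m handwheel '[[[0.016,0,0,0,0,0,255],[0.016,0,0,0,0,0,255],[0.016,0,0,0,0,0,255]]]'|sed -n '1,2p;4p'
python3 -m handwheel '[[[0,0,0,0,0,0,255],[0,0,0,0,0,0,255],[0,0,0,0,0,0,255],[0,0,0,0,0,0,255],[0,0,0,0,0,0,255]]]'|sed -n '1,2p;4p'
```

```text
t: 17.45
eef_pos: [0.5284, 0.3018, 0.1667]
force: [-6.5, 1.9, 0.6]
t: 18.08
eef_pos: [0.5284, 0.3018, 0.1667]
force: [-6.6, 2.5, 0.2]
```

```bash
python3 -m handwheel '[[[0.015,0,0.005,0,0,0,255],[0.03,0,0.011,0,0,0,255],[0.03,0,0.011,0,0,0,255],[0.03,0,0.011,0,0,0,255]]]' 10 |sed -n '1,6p'
```

```text
t: 18.58
eef_pos: [0.5271, 0.3022, 0.1659]
ee_rot: [3.141, 0.0, 2.907]
force: [-1.4, 1.5, -1.7]
width: 0.0336
gripper_force: 10.0
```

```bash
python3 -m handwheel '[[[0,0,0,0,0,0,140],[0,0,0,0,0,0,120],[0,0,0,0,0,0,80],[0,0,0,0,0,0,40],[0,0,0,0,0,0,0]]]'
python3 -m handwheel '[[[0,0,0,0,0,0,0],[0,0,0,0,0,0,0],[0,0,0,0,0,0,0],[0,0,-0.1,0,0,0,0]]]'
python3 -m handwheel '[[[0,0,-0.2,0,0,0,0],[0,0,-0.5,0,0,0,0],[0,0,-0.75,0,0,0,0],[0,0,-1,0,0,0,0]]]'
python3 -m handwheel '[[[0,0,-0.5,0,0,0,0],[0,0,-1,0,0,0,0],[0,0,-1,0,0,0,0]]]'
python3 -m handwheel '[[[0,-0.5,0,0,0,0,0],[0,-1,0,0,0,0,0],[0,-1,0,0,0,0,0]]]'
python3 -m handwheel '[[[0.5,-0.7,0,0,0,0,0],[1,-1,0,0,0,0,0],[1,-1,0,0,0,0,0]]]'
python3 -m handwheel '[[[0,-0.5,0,0,0,0,0],[0,-1,0,0,0,0,0],[0,-1,0,0,0,0,0]]]'
python3 - <<'E'
from h import *
a=cams.grab_frame("scene");b=cams.grab_frame("top")
r=lambda im,x,y:cv2.resize(im[y:y+75,x:x+100],(400,300),interpolation=cv2.INTER_CUBIC)
cv2.imwrite("pics/crop5.png",np.vstack([cv2.convertScaleAbs(np.hstack([r(a,145,180),r(b,130,175)]),alpha=1.5),np.hstack([cv2.resize(a,(400,300)),cv2.resize(b,(400,300))])]))
E
```

```text
t: 19.2
eef_pos: [0.527, 0.3021, 0.166]
ee_rot: [3.142, 0.0, 2.907]
force: [0.3, -0.2, -0.1]
width: 0.0708
gripper_force: 0.0
t: 19.7
eef_pos: [0.5266, 0.3019, 0.1736]
ee_rot: [-3.14, -0.001, 2.907]
force: [0.3, 0.1, -1.2]
width: 0.0876
gripper_force: 0.0
t: 20.2
eef_pos: [0.5271, 0.3023, 0.2562]
ee_rot: [3.14, 0.001, 2.907]
force: [-0.4, 0.8, 0.1]
width: 0.0875
gripper_force: 0.0
t: 20.58
eef_pos: [0.5282, 0.3028, 0.3393]
ee_rot: [3.135, 0.005, 2.907]
force: [-0.1, 0.1, -0.0]
width: 0.0879
gripper_force: 0.0
t: 20.95
eef_pos: [0.5077, 0.2223, 0.3353]
ee_rot: [3.14, 0.001, 2.905]
force: [0.1, 2.0, 0.2]
width: 0.0874
gripper_force: 0.0
t: 21.32
eef_pos: [0.4098, 0.1641, 0.3354]
ee_rot: [3.139, 0.001, 2.908]
force: [1.1, 1.0, 0.5]
width: 0.0874
gripper_force: 0.0
t: 21.7
eef_pos: [0.3932, 0.0862, 0.3346]
ee_rot: [3.141, 0.001, 2.905]
force: [-0.4, 0.0, -0.1]
width: 0.0873
gripper_force: 0.0
```

View pics/crop5.png

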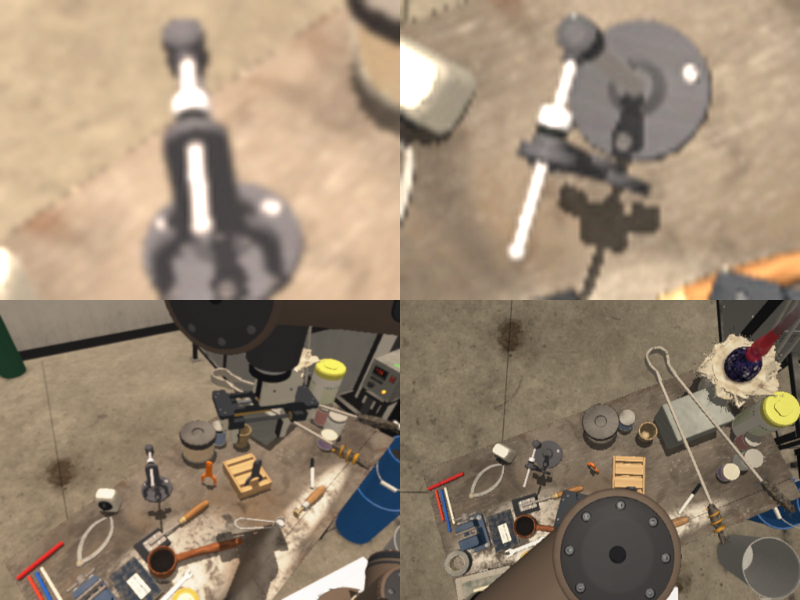

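```bash
python3 -c "
from station import arm;print(arm.job_done())"
```

```text
the job is handed in; nothing more can be done
None
```

The large gauge now hangs by its eye in front of the small one. I slid both back to the rubber stop and held them there at about 7 N for roughly a second, though the push briefly reached about 10 N before I eased it; the job is handed in and no verdict came back.

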